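# Free the stuck toast and serve it with the toast tongs

## Task

The slice of toast has stuck below the rim of the cream toaster: pull the stiff lift lever all the way up, then take the sprung tongs from their holder, squeeze them on the toast, gently enough not to crush it, and lift it out. Lower it with the tongs until it stands in the middle slot of the toast rack, only then let it go, and put the tongs back upright in their holder. Never touch the toast with the fingers, and leave the mug, apple, timer and matchbox where they are.

Things in the scene. Friction and masses are not known exactly. Their poses are not given: they have to be found in the camera images.
- lift_lever (a joint): Height of the toaster's lift lever, m: 0 = down (start), 0.038 = fully up against its stop. The toast rides up with it. It moves stiffly (about 6 to 8 N) and stays where it is left.
- lever_tab (a point): Middle of the lever's black tab at the toaster's -y end: 22 mm wide (toaster x), 30 mm long (toaster y), 14 mm high, joined to the toaster by a narrow stem; its near end stands 13 mm off the end wall. At z = 0.080 down, 0.118 fully up. Can be pinched from above across its width. Axes as toaster.
- toaster: Cream one-slice toaster, fixed, 110 (x) by 190 (y) by 128 mm high. Origin at the centre of its underside, z up. The slot in its top runs along y, 98 mm long and 24 mm wide, centred; the lift lever is at the -y end. The wall cabinet overhangs beyond it from 0.46 m up: its front runs from x = 0.61, y = -0.09 (left corner) to x = 0.54, y = -0.35, its handle 40 mm nearer.
- toast: Slice of toast, rigid, 16 mm thick (x), 90 mm wide (y), 85 mm high (z), about 50 g, on edge in the slot. Origin at the centre of its lower edge, at z = 0.039 with the lever down (upper edge 4 mm below the rim), 0.077 with it up (upper edge 34 mm above the rim). Crushed if the tongs press it with more than about 17 N on each side.
- tongs: Sprung toast tongs, about 90 g, upright in the holder, head up, jaws down. Origin between the jaw tips, z up; jaws move along y. Head (hinges) at z = 129 mm, its top 10 mm higher. Wooden jaws 26 mm wide (x), 31 mm high (z = 0 to 31), 4 mm thick, 60 mm apart and 68 mm over the outside when open, parallel when 16 mm apart.
- tongs_grip (a point): Point midway between the tongs' two black grip rolls (one on each arm, 26 mm long along x, 14 mm thick), 94 mm above the jaw tips, where fingers squeeze from above along y. Width over the rolls: 52 mm open, 40 mm with the jaws on the toast. The spring resists with 6 N on each roll when open, 11 N on the toast; jaw force is 0.27 of any squeeze beyond that.
- tongs_l (a joint): Closing angle of each tongs arm, rad: 0 = sprung fully open (jaws 60 mm apart), 0.168 = jaws 16 mm apart (on the toast), 0.229 = shut.
- tongs_holder: White open-topped tongs holder with a wooden foot, fixed, outside 44 (x) by 88 (y) by 60 mm high (foot 50 by 94), walls 5 mm, inside 34 by 78 mm, floor at 6 mm. Origin at the centre of its underside, z up; the tongs stand in it with their y along its y.
- toast_rack: Steel wire toast rack, fixed on the wooden board that covers part of the hob (board top 21 mm above the worktop). Origin at the centre of its underside, z up. Floor 112 (x) by 92 (y) mm, top of floor at 8 mm. Four wire hoops across it at x = -45, -15, 15, 45 mm, 4 mm thick, 47 mm high and 64 mm wide (y), leave three slots along y, each 26 mm wide; the middle one is at x = 0.
- mug_cream: Cream mug with a handle, 87x116x97 mm, bystander; origin at the centre of its underside.
- apple_3: Red apple, 70 mm, bystander; origin at the centre of its underside.
- kitchen_timer: Red and white wind-up timer, 65 mm wide, 48 mm high, bystander; origin at the centre of its underside.
- matchbox: Red matchbox lying flat, 36x53x15 mm, bystander; origin at the centre of its underside.
Mind the look-alikes: they are no part of the job. What is shaped like the toast but yellow is not meant.

How it is judged:
By the outcome, as a careful person would: the job done as asked, in the order asked, and still so for the second after the job is handed in, with the robot touching nothing.
It also fails if it takes over 64 s, if anything falls off the work surface, if the arm or the gripper's body presses on something with over 40 N, if the wrist force passes 120 N, or if a joint passes its speed limit or range.

## Robot

A 6-joint arm with a two-finger parallel gripper is mounted at the origin on a cart in front of the work surface, level with it; the furniture and walls round the work are solid. World frame = base frame: x ahead of the robot, y to its left, z up, the work surface at z = 0. Lengths are in m, angles in rad, forces in N, time in s.
With the tool pointing down it reaches from about 0.275 to 0.85 m from the base axis. Payload 5.2 kg.
Tool frame: the origin (TCP) lies on the mounting face of the last link; the fingertips stand 173 mm ahead of it and the grasp point (between the pads) lies 155 mm ahead of it; z points along the fingers, y is the line along which they close (so a half turn about z gives the same grasp; the last joint's range is limited). The gripper opens to 85 mm and grips with 20 to 120 N. Pads are 22 mm wide; open, the fingers measure 114 mm over their backs; the gripper's body (76 mm by 85 mm) begins 54 mm behind the grasp point. The pads swing forward as they close: fully open they stand 13 mm farther back than shut.
Start: joints at [-0.203, 0.259, 1.535, -0, 1.348, -0.203], TCP at [0.55, 0, 0.405] pointing down, gripper open.
Joint ranges: [-3.14, 3.14], [-0.91, 2.08], [0.19, 2.58], [-1.22, 4.36], [0.22, 2.71], [-3.12, 3.12]. Speed limits (rad/s): [2.57, 2.57, 3.14, 3.14, 3.14, 3.14].

## Interface

Orientations are given as a unit quaternion [x, y, z, w].
In Python, from bench import manip, imaging, sign_off gives the robot as it stands.
- The arm moves only by the tool apply_moves, never from a script. Its argument "rows" is a list of rows, each a list of 5 numbers: the shift along the tool's x, y, z in m, then the turn about the tool's z in degrees, then the finger opening in m, from 0 to 0.0854. A call has 1 to 10 rows; each row is the pose to reach, as a shift and turn from the pose commanded when the call began, along the tool's axes at that moment; what a row does not reach only later rows make up. A row lasts 1/8 s, in which the tool goes at most 62.5 mm and 10.7 degrees, less where a joint would pass 70% of its speed; a pose out of reach is approached as far as the arm can. A call with a gripper value outside its range is refused whole. The fingers move at their own pace and stop on an object; "force" is the grip in N (left out, the last holds). Time passes only in rows, so rows that repeat a pose let the fingers close. It gives the time, the measured TCP pose, the force, the opening and the grip force at its end, in the units of the state.
- manip.sense(): the state, without advancing time (a new reading comes with each control period).
- imaging.get_image(name): name is "scene" or "side" or "wrist"; returns (picture, depth): 384x512x3 uint8, blue, green, red; 384x512 float32, m along the optical axis (not along the pixel's ray), 0 where there is no reading.
- imaging.camera_model(name): a dict with "intrinsics" (3x3 intrinsics, pixels), "distortion" ([k1, k2, p1, p2, k3] as OpenCV has them; the pictures are not rectified), "R" (3x3) and "t" (3): a world point X has camera coordinates R X + t; the wrist camera has in their place "mount" (4x4, takes a point from camera to tool coordinates, whose origin is the TCP and whose axes are the flange's). Camera axes: x right, y down, z forward; pixel columns grow to the right and rows downward; lengths in m; the calibration is good to about 2 mm. A picture is of the moment at which its call begins: read the wrist's pose just before it. camera_model takes no time and is no camera call.
- sign_off(): hands the job in; it is judged then, once.
The state is a dict: "clock": time; "joint_positions": joint angles; "joint_velocities": joint speeds; "joint_efforts": joint torques, N m; "eef_pos": TCP position; "orientation": TCP orientation; "wrist_force": force on the tool from outside, world axes, zero at the start; "wrist_torque": the same for the moment, N m; "width": finger opening in m; "grip_force": force on a finger pad.
Only numpy, scipy, OpenCV 4.12 (cv2) and the standard library are available. Lean on these libraries where they do the work, as an engineer would, in place of code of your own. Each camera call takes 0.05 s, during which the arm holds its last target. There are 200 camera calls.

## Working session

There is one attempt and no reset: what is moved stays moved. The work goes in short steps, Python scripts to look and compute and a tool call to move; the robot and the scene stay as the last step left them, time stands still between calls to the robot, and variables do not carry over. Pictures are saved under pics/ and viewed, at most 11 in all, crops included, and the job is handed in when it is done.

Besides the shell and the picture viewer there is one more tool, called after "Emit:" as a command line: name --pt "numbers of a row" for each row, then --argument value for the rest. apply_moves: Moves the arm, as the interface text tells. Its arguments: {"type":"object","properties":{"rows":{"type":"array","items":{"type":"array","items":{"type":"number"}}},"force":{"type":"number"}},"required":["rows"]}

```bash
mkdir -p pics; ls; cat > h.py <<'E'
import numpy as np, cv2
from bench import manip, imaging
from scipy.spatial.transform import Rotation as Ro
def cam(n):
    m=imaging.camera_model(n); K=np.array(m["intrinsics"]); d=np.array(m["distortion"])
    if "R" in m: R=np.array(m["R"]);t=np.array(m["t"]).ravel()
    else:
        s=manip.sense(); M=np.array(m["mount"]); T=np.eye(4); T[:3,:3]=Ro.from_quat(s["orientation"]).as_matrix(); T[:3,3]=s["eef_pos"]
        W=np.linalg.inv(T@M); R=W[:3,:3]; t=W[:3,3]
    return K,d,R,t
def plane(c,px,z):
    K,d,R,t=c; p=cv2.undistortPoints(np.array(px,float).reshape(-1,1,2),K,d).reshape(-1,2)
    r=np.c_[p,np.ones(len(p))]@R; o=-R.T@t
    return o+r*((z-o[2])/r[:,2])[:,None]
def cloud(c,D):
    K,d,R,t=c; v,u=np.mgrid[:384,:512]
    p=cv2.undistortPoints(np.stack([u,v],-1).reshape(-1,1,2).astype(float),K,d).reshape(-1,2)
    X=(np.c_[p,np.ones(len(p))]*D.reshape(-1,1)-t)@R
    X[D.ravel()<=0]=np.nan
    return X.reshape(384,512,3)
E
python3 - <<'E'
from h import *
for n in ("scene","side","wrist"):
    c=cam(n); im,D=imaging.get_image(n); cv2.imwrite(f"pics/{n}0.png",im); np.savez(f"{n}0.npz",im=im,P=cloud(c,D),K=c[0],d=c[1],R=c[2],t=c[3])
    print(n,-c[2].T@c[3],c[2][2])
s=manip.sense();print({k:np.round(v,3) for k,v in s.items()})
a,b=cv2.imread("pics/scene0.png"),cv2.imread("pics/side0.png")
E
```

```text
pics
scene [-0.19531905 -0.58402698  0.77009914] [ 0.68651828  0.38598371 -0.61620551]
side [0.50053967 1.21486956 1.13260057] [ 0.02273861 -0.79801609 -0.602207  ]
wrist [0.54913752 0.08113632 0.37286196] [-0.00232454 -0.30850556 -0.9512197 ]
{'clock': np.float64(0.15), 'joint_positions': array([-0.203,  0.259,  1.536, -0.   ,  1.348, -0.203]), 'joint_velocities': array([ 0.001, -0.003, -0.003, -0.   , -0.   , -0.001]), 'joint_efforts': array([ 2.0000e-03, -4.4638e+01, -2.9082e+01, -0.0000e+00,  8.0000e-03,
        0.0000e+00]), 'eef_pos': array([0.55 , 0.   , 0.404]), 'orientation': array([ 0.707,  0.707, -0.   , -0.001]), 'wrist_force': array([ 0.545,  0.104, -0.454]), 'wrist_torque': array([ 0.014, -0.037, -0.032]), 'grip_force': np.float64(0.0), 'width': np.float64(0.085)}
```

View pics/scene0.png

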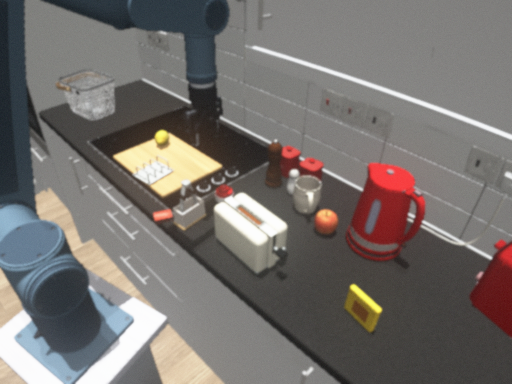

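View pics/side0.png

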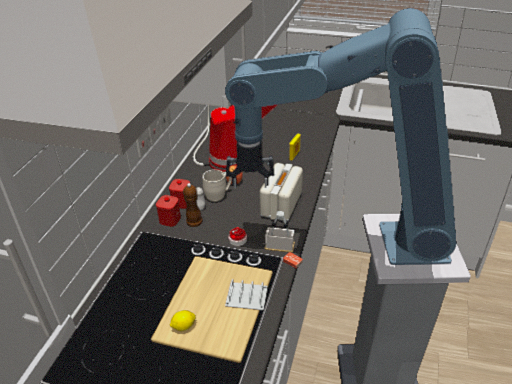

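The scene view shows the rack at about (152,172), the tongs holder at (190,212), the toaster at (250,232) with its lever at (283,243), the matchbox at (163,215), the timer at (224,190), the mug at (307,195) and the apple at (326,220). In the side view the rack is at (247,295), the holder at (280,238) and the toaster at (282,192). Next I measure these from depth.

```bash
python3 - <<'E'
import numpy as np,cv2
for n in ("scene","side"):
    f=np.load(n+"0.npz");P=f["P"];im=f["im"];hsv=cv2.cvtColor(im,cv2.COLOR_BGR2HSV)
    boxes={"scene":dict(toaster=(210,190,290,272),holder=(172,192,208,230),rack=(130,155,175,186)),"side":dict(toaster=(258,160,305,222),holder=(262,225,298,256),rack=(224,280,270,310))}[n]
    def show(k,m,b):
        x0,y0,x1,y1=b; mm=np.zeros(m.shape,bool); mm[y0:y1,x0:x1]=m[y0:y1,x0:x1]
        Q=P[mm]; 
        if len(Q)<5: print(n,k,len(Q)); return
        r=cv2.minAreaRect((Q[:,:2]*1000).astype(np.float32))
        print(n,k,len(Q),"mean",Q.mean(0).round(3),"rect",np.round(r[0]),np.round(r[1]),round(r[2],1),"z",np.percentile(Q[:,2],[2,50,98]).round(3))
    z=P[...,2]
    b=boxes["toaster"]; show("toaster top",(z>.118)&(z<.136),b); show("toaster all",(z>.01)&(z<.136),b)
    b=boxes["holder"]; show("holder all",(z>.008)&(z<.066),b);show("holder top",(z>.054)&(z<.066),b); show("tongs",(z>.075)&(z<.15),b)
    b=boxes["rack"]; show("rack",(z>.035)&(z<.08),b); show("rack top",(z>.057)&(z<.078),b); show("rackgrey",(hsv[...,1]<60)&(z>.02)&(z<.08),b)
    s=cv2.resize(im[150:290,120:300] if n=="scene" else im[150:320,215:310],None,fx=4 if n=="scene" else 3.5,fy=4 if n=="scene" else 3.5,interpolation=cv2.INTER_CUBIC); cv2.imwrite(f"pics/{n}crop.png",s)
E
```

```text
scene toaster top 1921 mean [ 0.437 -0.217  0.126] rect [ 444. -210.] [192. 108.] 71.7 z [0.119 0.127 0.131]
scene toaster all 4103 mean [ 0.425 -0.22   0.096] rect [ 517. -159.] [373. 243.] 24.5 z [0.017 0.115 0.13 ]
scene holder all 756 mean [0.459 0.013 0.037] rect [487.  41.] [180. 110.] 35.6 z [0.008 0.039 0.062]
scene holder top 176 mean [0.453 0.006 0.059] rect [456.   8.] [49. 89.] 78.5 z [0.054 0.059 0.065]
scene tongs 102 mean [0.446 0.008 0.098] rect [456.   7.] [25. 52.] 76.3 z [0.075 0.1   0.116]
scene rack 129 mean [0.56  0.247 0.06 ] rect [562. 251.] [69. 97.] 83.2 z [0.038 0.063 0.072]
scene rack top 79 mean [0.559 0.246 0.067] rect [561. 249.] [66. 97.] 83.9 z [0.059 0.069 0.072]
scene rackgrey 615 mean [0.564 0.251 0.035] rect [585. 267.] [144. 155.] 79.1 z [0.022 0.031 0.07 ]
side toaster top 822 mean [ 0.442 -0.19   0.126] rect [ 460. -144.] [324. 114.] 75.4 z [0.118 0.126 0.133]
side toaster all 1785 mean [ 0.447 -0.163  0.098] rect [ 460. -144.] [326. 126.] 76.8 z [0.021 0.115 0.131]
side holder all 571 mean [0.457 0.022 0.039] rect [453.  29.] [ 87. 101.] 81.7 z [0.009 0.04  0.062]
side holder top 135 mean [0.459 0.016 0.059] rect [457.  13.] [56. 88.] 81.0 z [0.054 0.058 0.064]
side tongs 29 mean [0.453 0.022 0.093] rect [459.  21.] [16. 49.] 83.9 z [0.076 0.097 0.107]
side rack 152 mean [0.561 0.26  0.058] rect [560. 259.] [75. 99.] 84.1 z [0.036 0.063 0.071]
side rack top 94 mean [0.563 0.26  0.066] rect [562. 258.] [67. 94.] 83.4 z [0.058 0.066 0.071]
side rackgrey 931 mean [0.562 0.258 0.033] rect [561. 249.] [108. 115.] 83.5 z [0.023 0.029 0.069]
```

View pics/wrist0.png

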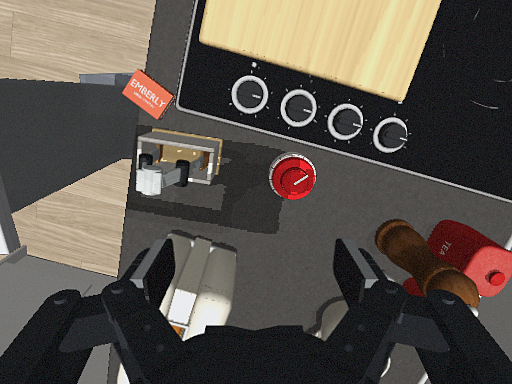

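The wrist view shows the holder's long side running roughly along world x, centred near (180,158), with the tongs' rolls at (146,160) and (182,172). It also shows the matchbox at (148,93), the timer at (293,176) and the end of the toaster at (205,270). Next I move above the lever.

Emit:
apply_moves --pt "-0.03 -0.06 0 0 0.0854" --pt "-0.08 -0.1 0.0 4 0.0854" --pt "-0.13 -0.14 0 8 0.0854" --pt "-0.18 -0.145 0.01 12 0.0854" --pt "-0.23 -0.145 0.02 16 0.0854" --pt "-0.28 -0.145 0.03 18.3 0.0854" --pt "-0.31 -0.145 0.05 18.3 0.0854" --pt "-0.33 -0.145 0.06 18.3 0.0854" --pt "-0.33 -0.145 0.06 18.3 0.0854"

```text
clock: 1.27
eef_pos: [0.4048, -0.3305, 0.3437]
orientation: [0.811, 0.585, 0.0, -0.001]
wrist_force: [0.3, 0.3, -0.6]
width: 0.0856
grip_force: 0.0
```

```bash
cat > snap.py <<'E'
import sys
from h import *
n,f=sys.argv[1:3]
c=cam(n); im,D=imaging.get_image(n); cv2.imwrite(f"pics/{f}.png",im); np.savez(f"{f}.npz",im=im,P=cloud(c,D),K=c[0],d=c[1],R=c[2],t=c[3])
s=manip.sense();print({k:np.round(s[k],4) for k in ("clock","eef_pos","orientation","width","wrist_force")})
E
python3 snap.py wrist w1
```

```text
{'clock': np.float64(1.325), 'eef_pos': array([ 0.405 , -0.3297,  0.3444]), 'orientation': array([ 8.107e-01,  5.855e-01,  1.000e-04, -8.000e-04]), 'width': np.float64(0.0853), 'wrist_force': array([ 0.902 ,  0.1247, -0.5195])}
```

View pics/w1.png

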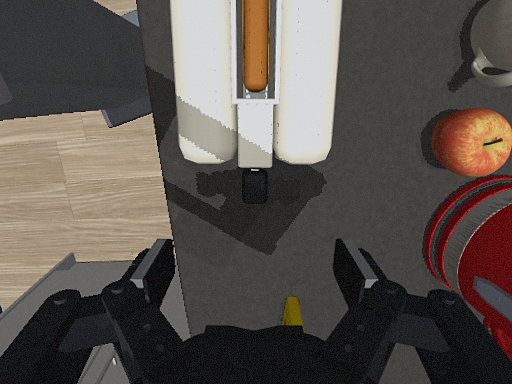

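The toast is in the slot at column 257, with its end at row 90. The black lever tab spans about (243–268, 170–202), and the kettle and apple are well to the right.

```bash
cat > fit.py <<'E'
import sys
from h import *
f=np.load("w1.npz");P=f["P"];im=f["im"];c=(f["K"],f["d"],f["R"],f["t"])
hsv=cv2.cvtColor(im,cv2.COLOR_BGR2HSV)
print("tab px->",plane(c,[(255,186),(243,186),(268,186),(255,171),(255,202)],.087).round(4))
z=P[...,2]; m=(z>.07)&(z<.1); m[:165]=0;m[206:]=0;m[:,:238]=0;m[:,275:]=0
Q=P[m];print("tab depth",len(Q),np.median(Q,0).round(4),Q.min(0).round(3),Q.max(0).round(3))
w=(z>.115)&(z<.14)&(hsv[...,2]>60)
for r in (20,60,100,130):
    t=np.where((hsv[r,:,0]<20)&(hsv[r,:,1]>150)&(np.abs(np.arange(512)-257)<30))[0]
    if len(t): a=plane(c,[(t[0],r),(t[-1],r)],.124);print("toast",r,t[0],t[-1],a.mean(0).round(4),np.linalg.norm(a[1]-a[0]).round(4))
    b=np.where(w[r])[0]; Q=P[r,b]; print("toaster row",r,b[0],b[-1],Q[0].round(4),Q[-1].round(4),((Q[0]+Q[-1])/2).round(4))
E
python3 fit.py
```

```text
tab px-> [[ 0.4068 -0.3225  0.087 ]
 [ 0.3971 -0.3193  0.087 ]
 [ 0.4172 -0.326   0.087 ]
 [ 0.4109 -0.31    0.087 ]
 [ 0.4022 -0.3363  0.087 ]]
tab depth 856 [ 0.406  -0.3225  0.0861] [ 0.392 -0.34   0.076] [ 0.419 -0.308  0.088]
toast 20 244 268 [ 0.4443 -0.2109  0.124 ] 0.0146
toaster row 20 171 340 [ 0.3944 -0.1924  0.1189] [ 0.4942 -0.2261  0.1207] [ 0.4443 -0.2092  0.1198]
toast 60 244 267 [ 0.4369 -0.2325  0.124 ] 0.0144
toaster row 60 174 337 [ 0.3867 -0.2145  0.1167] [ 0.4868 -0.2483  0.1202] [ 0.4367 -0.2314  0.1184]
toaster row 100 176 334 [ 0.3784 -0.2384  0.1176] [ 0.4794 -0.2721  0.118 ] [ 0.4289 -0.2553  0.1178]
toaster row 130 178 332 [ 0.3711 -0.2575  0.1151] [ 0.4733 -0.2911  0.1182] [ 0.4222 -0.2743  0.1167]
```

Emit:
apply_moves --pt "0.004 0 0.03 0.5 0.05" --pt "0.004 0 0.06 0.5 0.05" --pt "0.004 0 0.085 0.5 0.05" --pt "0.004 0 0.1 0.5 0.05" --pt "0.004 0 0.107 0.5 0.05" --pt "0.004 0 0.107 0.5 0.015" --pt "0.004 0 0.107 0.5 0.015" --pt "0.004 0 0.107 0.5 0.015" --pt "0.004 0 0.107 0.5 0.015" --pt "0.004 0 0.107 0.5 0.015" --force 60

```text
clock: 2.58
eef_pos: [0.4063, -0.3263, 0.2386]
orientation: [0.813, 0.582, 0.0, 0.001]
wrist_force: [-2.1, 1.6, 6.3]
width: 0.0203
grip_force: 59.2
```

Emit:
apply_moves --pt "0 0 -0.005 0 0.015" --pt "0 0 -0.012 0 0.015" --pt "0 0 -0.019 0 0.015" --pt "0 0 -0.026 0 0.015" --pt "0 0 -0.033 0 0.015" --pt "0 0 -0.037 0 0.015" --pt "0 0 -0.039 0 0.015" --pt "0 0 -0.04 0 0.015" --pt "0 0 -0.04 0 0.015"

```text
clock: 3.7
eef_pos: [0.4063, -0.3263, 0.277]
orientation: [0.813, 0.582, 0.0, -0.0]
wrist_force: [3.6, -3.4, -13.4]
width: 0.0206
grip_force: 60.0
```

Emit:
apply_moves --pt "0 0 0 0 0.05" --pt "0 0 0 0 0.05" --pt "0 0 -0.03 0 0.05" --pt "0 0 -0.07 0 0.06" --pt "0 0 -0.11 0 0.0854" --pt "0.03 -0.01 -0.13 0 0.0854" --pt "0.07 -0.02 -0.13 0 0.0854" --pt "0.07 -0.02 -0.13 0 0.0854"

```text
clock: 4.7
eef_pos: [0.4096, -0.2511, 0.4089]
orientation: [0.812, 0.583, 0.0, 0.0]
wrist_force: [0.3, 0.3, 0.4]
width: 0.0856
grip_force: 0.0
```

```bash
python3 snap.py wrist w2; python3 - <<'E'
from h import *
f=np.load("w2.npz");P=f["P"];im=f["im"]; z=P[...,2]
hsv=cv2.cvtColor(im,cv2.COLOR_BGR2HSV)
m=(z>.145)&(z<.175)&(hsv[...,1]>100)
Q=P[m];r=cv2.minAreaRect((Q[:,:2]*1000).astype(np.float32));print("toast top",len(Q),np.median(Q,0).round(4),r)
m=(z>.1)&(z<.14)&(hsv[...,2]<60)&(np.hypot(P[...,0]-.4065,P[...,1]+.323)<.02)
print("tab",m.sum(),np.nanmedian(P[m],0))
E
```

```text
{'clock': np.float64(4.75), 'eef_pos': array([ 0.4098, -0.2524,  0.4087]), 'orientation': array([8.125e-01, 5.829e-01, 0.000e+00, 8.000e-04]), 'width': np.float64(0.0853), 'wrist_force': array([ 0.3892,  0.3742, -0.0967])}
toast top 3461 [ 0.4514 -0.2218  0.1608] ((520.4927978515625, -328.5684814453125), (73.45843505859375, 350.4368896484375), 31.708927154541016)
tab 570 [ 0.40550499 -0.32163733  0.12412528]
```

Emit:
apply_moves --pt "0.04 -0.01 0 -2 0.0854" --pt "0.09 -0.02 0 -4 0.0854" --pt "0.14 -0.03 0 -6 0.0854" --pt "0.19 -0.04 0 -7.3 0.0854" --pt "0.225 -0.04 0 -7.3 0.0854" --pt "0.235 -0.04 0 -7.3 0.0854" --pt "0.235 -0.04 0 -7.3 0.0854"

```text
clock: 5.62
eef_pos: [0.4481, -0.0185, 0.4077]
orientation: [0.774, 0.633, -0.0, 0.0]
wrist_force: [-0.9, -1.1, -0.8]
width: 0.0854
grip_force: 0.0
```

```bash
python3 snap.py wrist w3; python3 - <<'E'
from h import *
f=np.load("w2.npz");P=f["P"];im=f["im"]; z=P[...,2]
hsv=cv2.cvtColor(im,cv2.COLOR_BGR2HSV)
m=(z>.145)&(z<.175)&(hsv[...,1]>100)&(np.hypot(P[...,0]-.4445,P[...,1]+.21)<.07)
Q=P[m];r=cv2.minAreaRect((Q[:,:2]*1000).astype(np.float32));print("toast top",len(Q),np.mean(Q,0).round(4),r)
v=np.linalg.svd(Q[:,:2]-Q[:,:2].mean(0),full_matrices=0)[2][0];print(np.degrees(np.arctan2(v[1],v[0])))
im=np.load("w3.npz")["im"];cv2.imwrite("pics/w3.png",im)
E
```

```text
{'clock': np.float64(5.675), 'eef_pos': array([ 0.4479, -0.019 ,  0.4076]), 'orientation': array([ 7.744e-01,  6.327e-01, -4.000e-04,  1.000e-04]), 'width': np.float64(0.0857), 'wrist_force': array([ 0.3031,  0.3868, -0.5187])}
toast top 2405 [ 0.4452 -0.2046  0.1603] ((445.18768310546875, -206.9359588623047), (88.58964538574219, 16.909208297729492), 71.30802917480469)
-108.62062361292935
```

View pics/w3.png

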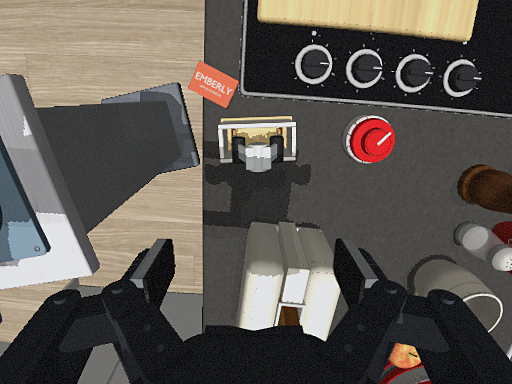

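Seen from above, the holder rim spans (220–297, 120–162), the white tongs head is at (259,156), and the black rolls are at about (238,150) and (280,150). The tongs look aligned with the holder, and the toast sits clear of the slot.

```bash
python3 - <<'E'
from h import *
f=np.load("w3.npz");P=f["P"];im=f["im"]; z=P[...,2]; c=(f["K"],f["d"],f["R"],f["t"])
def rect(k,m):
    Q=P[m];r=cv2.minAreaRect((Q[:,:2]*1000).astype(np.float32));print(k,len(Q),Q.mean(0).round(4),np.round(r[0],1),np.round(r[1],1),round(r[2],1),"zmax",np.percentile(Q[:,2],98).round(3))
reg=np.zeros(z.shape,bool);reg[110:180,210:305]=1
rect("rim",reg&(z>.052)&(z<.066)); rect("foot+",reg&(z>.004)&(z<.066)); rect("head",reg&(z>.125)&(z<.16)); rect("rolls",reg&(z>.085)&(z<.12))
k=reg&(z>.098)&(z<.115)&(im.max(2)<70)
n,l,st,ce=cv2.connectedComponentsWithStats(k.astype(np.uint8))
for i in range(1,n):
    if st[i,4]>30: print(st[i],ce[i],P[l==i].mean(0).round(4),np.ptp(P[l==i],axis=0).round(3))
E
```

```text
rim 807 [0.458  0.0177 0.0588] [456.4  10.9] [44.5 87.8] 80.6 zmax 0.061
foot+ 2218 [0.4576 0.0174 0.0318] [456.2  12.4] [47.5 92.6] 80.6 zmax 0.06
head 740 [0.4564 0.0117 0.1415] [456.4  10.9] [23.9 26.6] 79.1 zmax 0.144
rolls 642 [0.4568 0.0125 0.1066] [456.3  10.6] [26.2 51.9] 79.8 zmax 0.119
[232 137  13  27 236] [236.63135593 149.11016949] [0.4367 0.0155 0.1056] [0.017 0.027 0.008]
[270 136  14  27 253] [277.88142292 147.75889328] [0.4766 0.0088 0.1054] [0.016 0.027 0.008]
```

Emit:
apply_moves --pt "0.02 0.002 0 -1 0.0854" --pt "0.031 0.002 0.03 -1.7 0.0854" --pt "0.031 0.002 0.07 -1.7 0.0854" --pt "0.031 0.002 0.11 -1.7 0.0854" --pt "0.031 0.002 0.14 -1.7 0.0854" --pt "0.031 0.002 0.155 -1.7 0.0854" --pt "0.031 0.002 0.155 -1.7 0.048" --pt "0.031 0.002 0.155 -1.7 0.048" --pt "0.031 0.002 0.155 -1.7 0.048" --pt "0.031 0.002 0.155 -1.7 0.048" --force 30

```text
clock: 6.92
eef_pos: [0.4558, 0.0117, 0.2536]
orientation: [0.765, 0.644, 0.0, 0.0]
wrist_force: [-2.2, -0.1, 5.1]
width: 0.0484
grip_force: 12.7
```

Emit:
apply_moves --pt "0 0 -0.01 0 0.048" --pt "0 0 -0.02 0 0.048" --pt "0 0 -0.04 0 0.048" --pt "0 0 -0.07 0 0.048" --pt "0 0 -0.1 0 0.048" --pt "0 0 -0.13 0 0.048" --pt "0 0 -0.155 0 0.048" --pt "0 0 -0.167 0 0.048" --pt "0 0 -0.167 0 0.048"

```text
clock: 8.05
eef_pos: [0.456, 0.0119, 0.4205]
orientation: [0.765, 0.644, 0.001, 0.001]
wrist_force: [-0.1, 0.9, -1.6]
width: 0.048
grip_force: 7.6
```

```bash
python3 snap.py side s4; python3 snap.py scene c4; python3 - <<'E'
from h import *
a=np.load("s4.npz")["im"][100:290,190:330];b=np.load("c4.npz")["im"][100:290,140:290]
cv2.imwrite("pics/s4c.png",np.hstack([cv2.resize(a,(400,543)),cv2.resize(b,(400,543))]))
for n in("s4","c4"):
    P=np.load(n+".npz")["P"];z=P[...,2];m=(np.hypot(P[...,0]-.456,P[...,1]-.011)<.045)&(z>.1)&(z<.26)
    Q=P[m];print(n,len(Q),np.percentile(Q[:,2],[0,1,5,50]).round(3))
    q=Q[Q[:,2]<Q[:,2].min()+.028];print(q.mean(0),q.min(0),q.max(0),cv2.minAreaRect((q[:,:2]*1000).astype(np.float32)))
E
```

```text
{'clock': np.float64(8.1), 'eef_pos': array([0.4557, 0.0119, 0.4195]), 'orientation': array([0.7649, 0.6441, 0.    , 0.    ]), 'width': np.float64(0.0481), 'wrist_force': array([ 0.4017, -0.1128, -1.2589])}
{'clock': np.float64(8.15), 'eef_pos': array([0.4556, 0.0119, 0.4189]), 'orientation': array([ 7.649e-01,  6.441e-01, -4.000e-04, -5.000e-04]), 'width': np.float64(0.0479), 'wrist_force': array([ 0.4535, -0.0364, -1.5202])}
s4 98 [0.175 0.176 0.179 0.22 ]
[0.45087111 0.01917914 0.18881384] [0.42935922 0.00092159 0.17544012] [0.48307348 0.03364149 0.20321683] ((455.38446044921875, 13.889691352844238), (28.99074935913086, 52.685325622558594), 77.2858657836914)
c4 278 [0.172 0.174 0.178 0.211]
[0.45090476 0.00912667 0.18740927] [ 0.42656648 -0.00665418  0.17206848] [0.48248649 0.02823884 0.19985663] ((454.51666259765625, 10.901111602783203), (28.99172019958496, 54.07898712158203), 82.35118103027344)
```

View pics/s4c.png

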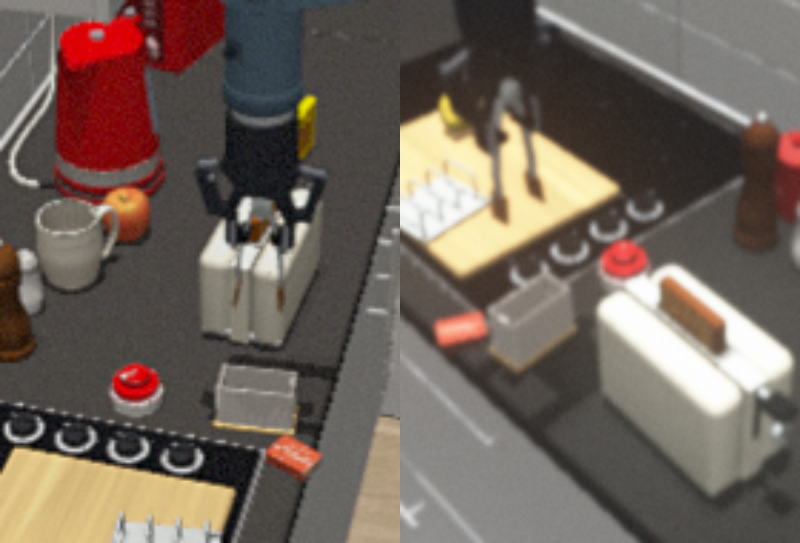

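The tongs hang straight in the gripper with their tips about 17 cm up, and the toast stands proud of the toaster slot. Next I carry them over the toast.

Emit:
apply_moves --pt "-0.02 0.002 -0.006 1 0.048" --pt "-0.05 0.006 -0.006 2 0.048" --pt "-0.09 0.011 -0.006 4 0.048" --pt "-0.13 0.016 -0.006 6 0.048" --pt "-0.17 0.021 -0.006 8 0.048" --pt "-0.2 0.025 -0.006 8.9 0.048" --pt "-0.217 0.027 -0.006 8.9 0.048" --pt "-0.217 0.027 -0.006 8.9 0.048" --pt "-0.217 0.027 -0.006 8.9 0.048"

```text
clock: 9.28
eef_pos: [0.4456, -0.2057, 0.4253]
orientation: [0.812, 0.583, 0.0, -0.001]
wrist_force: [0.4, 0.2, -0.7]
width: 0.0482
grip_force: 7.6
```

```bash
python3 snap.py side s5; python3 snap.py wrist w5; python3 - <<'E'
from h import *
a=np.load("s5.npz")["im"][130:250,230:330];b=np.load("w5.npz")["im"]
cv2.imwrite("pics/s5c.png",np.hstack([cv2.resize(a,(400,480)),cv2.resize(b[:,56:456],(400,384))[np.r_[:384,[383]*96]]]))
E
```

```text
{'clock': np.float64(9.325), 'eef_pos': array([ 0.4456, -0.2055,  0.4255]), 'orientation': array([ 8.122e-01,  5.833e-01,  1.000e-04, -4.000e-04]), 'width': np.float64(0.0482), 'wrist_force': array([ 0.5795, -0.4255, -0.5412])}
{'clock': np.float64(9.375), 'eef_pos': array([ 0.4456, -0.2055,  0.4257]), 'orientation': array([ 8.122e-01,  5.834e-01,  1.000e-04, -2.000e-04]), 'width': np.float64(0.0479), 'wrist_force': array([ 0.248 ,  0.3343, -1.3122])}
```

View pics/s5c.png

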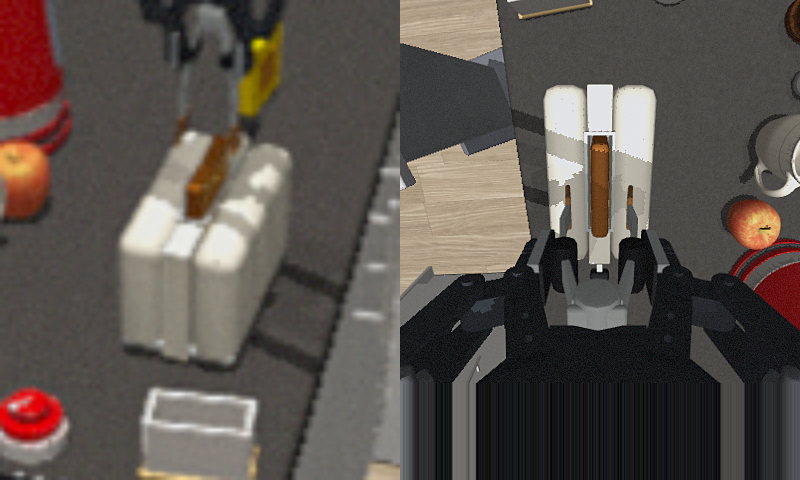

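The jaws (at columns 568 and 630 of the right panel) straddle the toast (column 600) evenly. Next I lower and squeeze.

Emit:
apply_moves --pt "-0.001 0 0.015 0 0.048" --pt "-0.001 0 0.03 0 0.048" --pt "-0.001 0 0.04 0 0.048" --pt "-0.001 0 0.044 0 0.048" --pt "-0.001 0 0.044 0 0.044" --pt "-0.001 0 0.044 0 0.041" --pt "-0.001 0 0.044 0 0.03" --pt "-0.001 0 0.044 0 0.03" --pt "-0.001 0 0.044 0 0.03" --pt "-0.001 0 0.044 0 0.03" --force 35

```text
clock: 10.62
eef_pos: [0.4453, -0.2076, 0.3822]
orientation: [0.813, 0.583, 0.0, 0.0]
wrist_force: [0.1, 0.1, 4.0]
width: 0.0386
grip_force: 35.4
```

Emit:
apply_moves --pt "0 0 -0.003 0 0.03" --pt "0 0 -0.008 0 0.03" --pt "0 0 -0.016 0 0.03" --pt "0 0 -0.026 0 0.03" --pt "0 0 -0.036 0 0.03" --pt "0 0 -0.046 0 0.03" --pt "0 0 -0.056 0 0.03" --pt "0 0 -0.062 0 0.03" --pt "0 0 -0.064 0 0.03" --pt "0 0 -0.064 0 0.03"

```text
clock: 11.88
eef_pos: [0.4452, -0.2075, 0.4456]
orientation: [0.813, 0.583, -0.0, -0.0]
wrist_force: [-0.0, 0.6, -1.4]
width: 0.039
grip_force: 35.4
```

```bash
python3 snap.py scene c6; python3 - <<'E'
from h import *
P=np.load("c6.npz")["P"];im=np.load("c6.npz")["im"];hsv=cv2.cvtColor(im,cv2.COLOR_BGR2HSV);z=P[...,2]
m=(np.hypot(P[...,0]-.4453,P[...,1]+.207)<.065)&(z>.134)&(z<.24)&(hsv[...,1]>90)
Q=P[m];print(len(Q),Q.min(0),Q.max(0),cv2.minAreaRect((Q[:,:2]*1000).astype(np.float32)))
# refine rack
from h import *
for n in("scene0","side0"):
    P=np.load(n+".npz")["P"];z=P[...,2];m=(np.abs(P[...,0]-.56)<.08)&(np.abs(P[...,1]-.25)<.08)&(z>.058)&(z<.078)
    Q=P[m];print(n,len(Q));ang=np.radians(-6.4);u=np.array([np.cos(ang),np.sin(ang)])
    print(np.histogram((Q[:,:2]-[.562,.252])@u,bins=np.arange(-.06,.061,.005)))
E
```

```text
{'clock': np.float64(11.925), 'eef_pos': array([ 0.4452, -0.2075,  0.4454]), 'orientation': array([ 8.126e-01,  5.828e-01, -1.000e-04, -3.000e-04]), 'width': np.float64(0.0385), 'wrist_force': array([ 0.0865, -0.2392, -1.4897])}
690 [ 0.42348389 -0.25233102  0.14669934] [ 0.45926764 -0.16776764  0.22909924] ((443.2080078125, -209.50491333007812), (88.71212768554688, 23.332578659057617), 72.35607147216797)
scene0 78
(array([ 0,  0, 14,  7,  0,  0,  0,  0, 10, 10,  0,  0,  0,  0, 12,  6,  0,
        0,  0,  0,  5, 14,  0,  0]), array([-6.00000000e-02, -5.50000000e-02, -5.00000000e-02, -4.50000000e-02,
       -4.00000000e-02, -3.50000000e-02, -3.00000000e-02, -2.50000000e-02,
       -2.00000000e-02, -1.50000000e-02, -1.00000000e-02, -5.00000000e-03,
       -2.77555756e-17,  5.00000000e-03,  1.00000000e-02,  1.50000000e-02,
        2.00000000e-02,  2.50000000e-02,  3.00000000e-02,  3.50000000e-02,
        4.00000000e-02,  4.50000000e-02,  5.00000000e-02,  5.50000000e-02,
        6.00000000e-02]))
side0 92
(array([ 0,  0, 14,  8,  0,  0,  0,  0, 17,  6,  0,  0,  0,  0, 14,  9,  0,
        0,  0,  0, 18,  6,  0,  0]), array([-6.00000000e-02, -5.50000000e-02, -5.00000000e-02, -4.50000000e-02,
       -4.00000000e-02, -3.50000000e-02, -3.00000000e-02, -2.50000000e-02,
       -2.00000000e-02, -1.50000000e-02, -1.00000000e-02, -5.00000000e-03,
       -2.77555756e-17,  5.00000000e-03,  1.00000000e-02,  1.50000000e-02,
        2.00000000e-02,  2.50000000e-02,  3.00000000e-02,  3.50000000e-02,
        4.00000000e-02,  4.50000000e-02,  5.00000000e-02,  5.50000000e-02,
        6.00000000e-02]))
```

The toast is clear of the toaster, with its lower edge at about 0.14 m. Next I move towards the rack and look at it.

Emit:
apply_moves --pt "0.012 0 0 0 0.03" --pt "0.035 0 0 -1 0.03" --pt "0.065 -0.001 0 -2 0.03" --pt "0.1 -0.003 0 -4 0.03" --pt "0.135 -0.005 0 -5 0.03" --pt "0.17 -0.006 0 -6 0.03" --pt "0.205 -0.008 0 -7 0.03" --pt "0.24 -0.01 0 -8 0.03" --pt "0.27 -0.011 0 -9 0.03" --pt "0.3 -0.012 0 -10 0.03"

```text
clock: 13.18
eef_pos: [0.53, 0.0824, 0.4454]
orientation: [0.758, 0.652, -0.0, -0.0]
wrist_force: [1.2, -1.3, -2.0]
width: 0.0384
grip_force: 35.4
```

Emit:
apply_moves --pt "0.025 0 0 -0.5 0.03" --pt "0.05 0.006 0 -1 0.03" --pt "0.075 0.01 0 -2 0.03" --pt "0.09 0.012 0 -2.2 0.03" --pt "0.094 0.012 0 -2.2 0.03" --pt "0.094 0.012 0 -2.2 0.03" --pt "0.094 0.012 0 -2.2 0.03"

```text
clock: 14.05
eef_pos: [0.556, 0.171, 0.4458]
orientation: [0.746, 0.666, -0.0, 0.0]
wrist_force: [-0.8, -0.0, -1.0]
width: 0.0386
grip_force: 35.4
```

```bash
python3 snap.py wrist w7
```

```text
{'clock': np.float64(14.1), 'eef_pos': array([0.5561, 0.1709, 0.4458]), 'orientation': array([ 7.464e-01,  6.655e-01, -1.000e-04,  1.000e-04]), 'width': np.float64(0.0389), 'wrist_force': array([ 1.2021, -0.6568, -1.8924])}
```

View pics/w7.png

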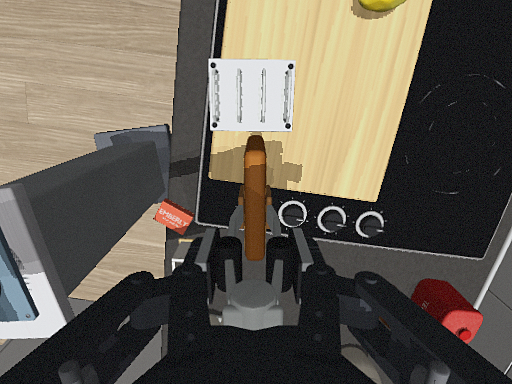

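The white rack floor spans (209–295, 59–132) with its hoops at columns 215, 239, 264 and 289. The toast is held straight at column 256, and its centre plane and the rack are measured next.

```bash
python3 - <<'E'
from h import *
f=np.load("w7.npz");P=f["P"];im=f["im"]; z=P[...,2]; hsv=cv2.cvtColor(im,cv2.COLOR_BGR2HSV)
c=(f["K"],f["d"],f["R"],f["t"])
reg=np.zeros(z.shape,bool);reg[50:140,200:305]=1
m=(reg&(hsv[...,1]<50)&(im.max(2)>120)).astype(np.uint8); m=cv2.morphologyEx(m,cv2.MORPH_CLOSE,np.ones((9,9)))
cnt=max(cv2.findContours(m,0,2)[0],key=cv2.contourArea)[:,0]
Q=plane(c,cnt,.029);r=cv2.minAreaRect((Q[:,:2]*1000).astype(np.float32));print("floor",r)
k=reg&(z>.058)&(z<.08);Q=P[k];print("hoops",len(Q),cv2.minAreaRect((Q[:,:2]*1000).astype(np.float32)))
u=np.array([np.cos(np.radians(-6.4)),np.sin(np.radians(-6.4))]);s=(Q[:,:2]-[.562,.253])@u
for a in(-.045,-.015,.015,.045):
    q=s[np.abs(s-a)<.01];print(a,len(q),q.mean() if len(q) else 0)
print("z floor",np.median(z[reg&(m>0)]))
t=(hsv[...,1]>100)&(hsv[...,0]<20)&(z>.13)&(z<.26)&(np.abs(np.mgrid[:384,:512][1]-256)<18)&(np.mgrid[:384,:512][0]<262)
Q=P[t];print("toast",len(Q),Q.min(0),Q.max(0)); q=Q[Q[:,2]>.222];print(cv2.minAreaRect((q[:,:2]*1000).astype(np.float32)),q.mean(0))
# face end z-lean: center px at several heights of front edge
yy=Q[:,1];e=Q[yy>np.percentile(yy,97)];print("far end",e[:,:2].mean(0),e[:,2].min(),e[:,2].max())
for lo in np.arange(.14,.23,.015):
    g=e[(e[:,2]>lo)&(e[:,2]<lo+.015)]
    if len(g)>5: print(lo,len(g),g.mean(0).round(4))
E
```

```text
floor ((558.8941650390625, 246.03428649902344), (114.8176498413086, 119.78805541992188), 76.89777374267578)
hoops 698 ((561.1126098632812, 252.73330688476562), (62.82834243774414, 94.49932861328125), 82.50403594970703)
-0.045 175 -0.045776959244644796
-0.015 163 -0.016216392900050364
0.015 177 0.013961866475144793
0.045 183 0.04401915388750096
z floor nan
toast 2902 [0.54311986 0.1284218  0.14522888] [0.56893393 0.2168169  0.237878  ]
((556.1092529296875, 172.16854858398438), (87.98275756835938, 23.131057739257812), 83.28227996826172) [0.55616647 0.17548859 0.22467851]
far end [0.55922527 0.21653759] 0.14642022992318263 0.2209535341074843
0.14 7 [0.5592 0.2166 0.1509]
0.15500000000000003 15 [0.5596 0.2165 0.163 ]
0.17000000000000004 15 [0.5591 0.2165 0.1783]
0.18500000000000005 16 [0.5594 0.2165 0.1917]
0.20000000000000007 24 [0.5592 0.2165 0.2073]
0.21500000000000008 11 [0.5586 0.2165 0.2185]
```

Emit:
apply_moves --pt "0.015 -0.001 0 0.3 0.03" --pt "0.04 -0.002 0 0.6 0.03" --pt "0.065 -0.004 0 0.6 0.03" --pt "0.0815 -0.0043 0.005 0.6 0.03" --pt "0.0815 -0.0043 0.02 0.6 0.03" --pt "0.0815 -0.0043 0.04 0.6 0.03" --pt "0.0815 -0.0043 0.055 0.6 0.03" --pt "0.0815 -0.0043 0.062 0.6 0.03" --pt "0.0815 -0.0043 0.062 0.6 0.03"

```text
clock: 15.22
eef_pos: [0.5611, 0.2527, 0.3832]
orientation: [0.75, 0.662, -0.0, -0.0]
wrist_force: [-0.3, 0.6, -1.9]
width: 0.0385
grip_force: 35.4
```

```bash
python3 snap.py wrist w8;python3 snap.py side s8; python3 - <<'E'
from h import *
a=np.load("s8.npz")["im"][230:330,195:295];b=np.load("w8.npz")["im"][60:330,150:370]
cv2.imwrite("pics/s8c.png",np.hstack([cv2.resize(a,(400,400),interpolation=2),cv2.resize(b,(326,400),interpolation=2)]))
f=np.load("w8.npz");P=f["P"];z=P[...,2]
k=(z>.058)&(z<.075)&(np.abs(P[...,0]-.561)<.06)&(np.abs(P[...,1]-.253)<.05);Q=P[k];o=np.array([.5611,.2525]);u=np.array([np.cos(np.radians(-7)),np.sin(np.radians(-7))])
s=(Q[:,:2]-o)@u
for a in(-.045,-.015,.015,.045):
    q=s[np.abs(s-a)<.01];print(a,len(q),q.mean() if len(q) else 0)
hsv=cv2.cvtColor(f["im"],cv2.COLOR_BGR2HSV)
t=(hsv[...,1]>100)&(hsv[...,0]<20)&(z>.085)&(z<.18)&(np.abs((P[...,:2]-o)@u)<.011); Q=P[t];s=(Q[:,:2]-o)@u; print("toast",len(Q),np.percentile(s,[2,50,98]),Q[:,2].min(),((Q[:,:2]-o)@[-u[1],u[0]]).min(),((Q[:,:2]-o)@[-u[1],u[0]]).max())
E
```

```text
{'clock': np.float64(15.275), 'eef_pos': array([0.5613, 0.2528, 0.3839]), 'orientation': array([7.496e-01, 6.618e-01, 1.000e-04, 1.000e-04]), 'width': np.float64(0.0384), 'wrist_force': array([ 0.2481, -0.5321, -1.4794])}
{'clock': np.float64(15.325), 'eef_pos': array([0.5613, 0.253 , 0.3844]), 'orientation': array([7.496e-01, 6.619e-01, 5.000e-04, 3.000e-04]), 'width': np.float64(0.0384), 'wrist_force': array([ 0.6145,  0.1054, -2.0867])}
-0.045 209 -0.045049456192342456
-0.015 165 -0.015221263374246874
0.015 148 0.01479600493737299
0.045 210 0.04453241612024543
toast 2819 [-0.00948387 -0.00023797  0.00909038] 0.08583771814388887 -0.04250054384034785 0.046064589098608735
```

View pics/s8c.png

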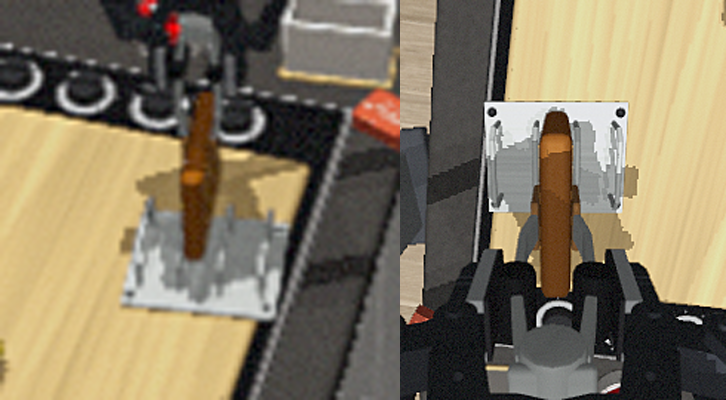

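The toast hangs centred over the middle slot, offset by less than 1 mm. Next I lower it.

Emit:
apply_moves --pt "-0.001 0 0.012 0 0.03" --pt "-0.001 0 0.024 0 0.03" --pt "-0.001 0 0.034 0 0.03" --pt "-0.001 0 0.04 0 0.03" --pt "-0.001 0 0.044 0 0.03" --pt "-0.001 0 0.047 0 0.03" --pt "-0.001 0 0.047 0 0.03"

```text
clock: 16.2
eef_pos: [0.561, 0.2521, 0.3367]
orientation: [0.75, 0.662, -0.0, -0.0]
wrist_force: [0.4, -0.2, -2.0]
width: 0.0386
grip_force: 35.5
```

Emit:
apply_moves --pt "0 0 0.001 0 0.03" --pt "0 0 0.002 0 0.03" --pt "0 0 0.003 0 0.03" --pt "0 0 0.003 0 0.03"

```text
clock: 16.7
eef_pos: [0.5612, 0.2521, 0.3347]
orientation: [0.75, 0.662, 0.001, 0.0]
wrist_force: [-1.0, -1.1, 5.2]
width: 0.0385
grip_force: 35.9
```

Emit:
apply_moves --pt "0 0 0 0 0.039" --pt "0 0 0 0 0.041" --pt "0 0 0 0 0.043" --pt "0 0 0 0 0.045" --pt "0 0 0 0 0.047" --pt "0 0 0 0 0.048" --pt "0 0 0 0 0.048" --pt "0 0 0 0 0.048" --pt "0 0 -0.005 0 0.048" --pt "0 0 -0.012 0 0.048"

```text
clock: 17.95
eef_pos: [0.561, 0.2521, 0.3461]
orientation: [0.75, 0.662, -0.0, -0.0]
wrist_force: [0.3, 0.8, -1.4]
width: 0.0481
grip_force: 7.5
```

Emit:
apply_moves --pt "0 0 -0.015 0 0.048" --pt "0 0 -0.04 0 0.048" --pt "0 0 -0.07 0 0.048" --pt "0 0 -0.085 0 0.048" --pt "0 0 -0.085 0 0.048" --pt "0 0 -0.085 0 0.048"

```text
clock: 18.7
eef_pos: [0.5607, 0.252, 0.4296]
orientation: [0.75, 0.662, -0.001, -0.0]
wrist_force: [-0.1, -0.2, -1.5]
width: 0.0485
grip_force: 7.6
```

```bash
python3 snap.py wrist w9;python3 snap.py side s9; python3 - <<'E'
from h import *
a=np.load("s9.npz")["im"][200:330,175:305];b=np.load("w9.npz")["im"]
cv2.imwrite("pics/s9c.png",np.hstack([cv2.resize(a,(400,400),interpolation=2),cv2.resize(b[:,106:406],(400,512))[:400]]))
f=np.load("w9.npz");P=f["P"];z=P[...,2];hsv=cv2.cvtColor(f["im"],cv2.COLOR_BGR2HSV)
o=np.array([.5611,.2525]);u=np.array([np.cos(np.radians(-7)),np.sin(np.radians(-7))])
t=(hsv[...,1]>100)&(hsv[...,0]<20)&(z>.05)&(z<.13)&(np.abs((P[...,:2]-o)@u)<.02);Q=P[t];s=(Q[:,:2]-o)@u;print("toast",len(Q),Q[:,2].max(),np.percentile(s[Q[:,2]>.105],[2,50,98]))
E
```

```text
{'clock': np.float64(18.75), 'eef_pos': array([0.5607, 0.252 , 0.4293]), 'orientation': array([ 7.495e-01,  6.620e-01, -1.100e-03, -6.000e-04]), 'width': np.float64(0.0485), 'wrist_force': array([ 0.609 ,  1.0143, -1.1073])}
{'clock': np.float64(18.8), 'eef_pos': array([0.5607, 0.252 , 0.4292]), 'orientation': array([ 7.495e-01,  6.620e-01, -1.200e-03, -6.000e-04]), 'width': np.float64(0.0483), 'wrist_force': array([ 0.2288,  0.5331, -1.3657])}
toast 1245 0.11623890597429833 [-0.00700417  0.00055946  0.00816733]
```

View pics/s9c.png

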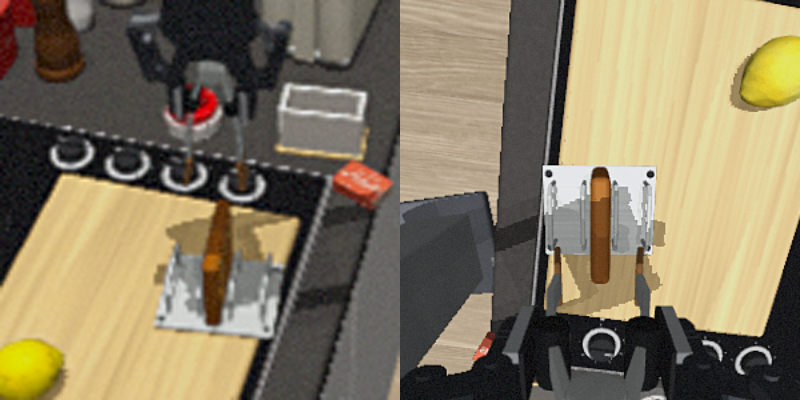

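The toast stands upright in the middle slot with its top at about 0.116 m, centred, and the tongs are clear of it. Next I return the tongs to their holder.

Emit:
apply_moves --pt "-0.01 -0.003 0 0 0.048" --pt "-0.035 -0.01 0 0.5 0.048" --pt "-0.07 -0.02 0 1 0.048" --pt "-0.11 -0.032 0 1.5 0.048" --pt "-0.15 -0.044 0 2 0.048" --pt "-0.19 -0.056 0 2.6 0.048" --pt "-0.225 -0.067 0 2.6 0.048" --pt "-0.245 -0.073 0 2.6 0.048" --pt "-0.2514 -0.0745 0 2.6 0.048" --pt "-0.2514 -0.0745 0 2.6 0.048"

```text
clock: 20.05
eef_pos: [0.4559, 0.0117, 0.4307]
orientation: [0.765, 0.644, 0.0, -0.0]
wrist_force: [1.0, 0.2, -1.1]
width: 0.0477
grip_force: 7.6
```

Emit:
apply_moves --pt "0 0 0.01 0 0.048" --pt "0 0 0.035 0 0.048" --pt "0 0 0.07 0 0.048" --pt "0 0 0.09 0 0.048" --pt "0 0 0.098 0 0.048" --pt "0 0 0.098 0 0.048"

```text
clock: 20.8
eef_pos: [0.456, 0.0122, 0.3323]
orientation: [0.764, 0.645, -0.0, -0.0]
wrist_force: [1.0, 0.0, -0.2]
width: 0.0482
grip_force: 7.6
```

```bash
python3 snap.py wrist w10; python3 - <<'E'
from h import *
f=np.load("w10.npz");P=f["P"];z=P[...,2];im=f["im"]
m=(z>.052)&(z<.0645)&(np.hypot(P[...,0]-.456,P[...,1]-.011)<.056)&(im.min(2)>90);Q=P[m]
print(len(Q),cv2.minAreaRect((Q[:,:2]*1000).astype(np.float32)))
m=(z>.075)&(z<.102)&(np.hypot(P[...,0]-.456,P[...,1]-.011)<.05);Q=P[m]
print(len(Q),cv2.minAreaRect((Q[:,:2]*1000).astype(np.float32)),Q.min(0),Q.max(0))
cv2.imwrite("pics/w10.png",im)
E
```

```text
{'clock': np.float64(20.85), 'eef_pos': array([0.4563, 0.0121, 0.3329]), 'orientation': array([7.642e-01, 6.450e-01, 1.000e-04, 1.000e-04]), 'width': np.float64(0.048), 'wrist_force': array([-0.1511, -0.8116, -1.8904])}
1453 ((456.6339416503906, 10.844585418701172), (44.38924789428711, 88.13225555419922), 80.28299713134766)
73 ((457.41558837890625, 24.224609375), (1.9347753524780273, 54.2916145324707), 80.2081527709961) [0.43058241 0.01886648 0.08613379] [0.48409078 0.02947303 0.10178112]
```

View pics/w10.png

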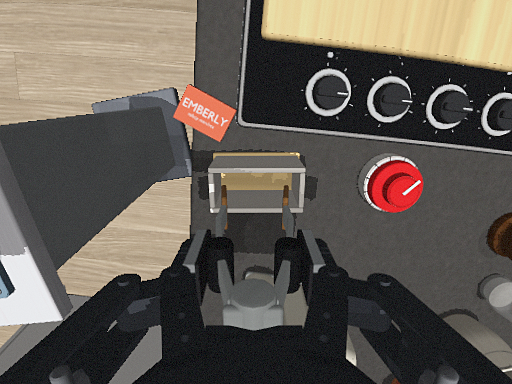

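The jaws, at (224,193) and (287,193), line up with the holder, which spans (208–305, 165–213). Next I lower, release and retreat.

Emit:
apply_moves --pt "0 0 0.015 0 0.048" --pt "0 0 0.03 0 0.048" --pt "0 0 0.045 0 0.048" --pt "0 0 0.06 0 0.048" --pt "0 0 0.069 0 0.048" --pt "0 0 0.074 0 0.048" --pt "0 0 0.077 0 0.048" --pt "0 0 0.077 0 0.048"

```text
clock: 21.85
eef_pos: [0.4561, 0.0118, 0.2559]
orientation: [0.764, 0.645, 0.0, 0.0]
wrist_force: [0.9, -0.9, -0.7]
width: 0.0478
grip_force: 7.6
```

Emit:
apply_moves --pt "0 0 0.001 0 0.048" --pt "0 0 0.002 0 0.048" --pt "0 0 0.002 0 0.048"

```text
clock: 22.22
eef_pos: [0.4561, 0.0118, 0.2539]
orientation: [0.764, 0.645, 0.0, 0.0]
wrist_force: [0.5, -0.5, 0.8]
width: 0.0479
grip_force: 7.5
```

Emit:
apply_moves --pt "0 0 0.001 0 0.048" --pt "0 0 0.001 0 0.051" --pt "0 0 0.001 0 0.054" --pt "0 0 0.001 0 0.06" --pt "0 0 0.001 0 0.075" --pt "0 0 0.001 0 0.0854" --pt "0 0 0.001 0 0.0854" --pt "0 0 -0.02 0 0.0854" --pt "0 0 -0.05 0 0.0854" --pt "0 0 -0.09 0 0.0854"

```text
clock: 23.48
eef_pos: [0.4556, 0.0119, 0.3439]
orientation: [0.764, 0.645, -0.001, -0.001]
wrist_force: [0.7, -0.1, -0.2]
width: 0.0852
grip_force: 0.0
```

Emit:
apply_moves --pt "-0.0 0 -0.03 0 0.0854" --pt "-0.03 0 -0.06 0 0.0854" --pt "-0.03 0 -0.06 0 0.0854" --pt "-0.03 0 -0.06 0 0.0854"

```text
clock: 23.98
eef_pos: [0.4506, -0.0175, 0.403]
orientation: [0.765, 0.645, -0.0, -0.001]
wrist_force: [0.5, -0.2, 0.3]
width: 0.0857
grip_force: 0.0
```

```bash
python3 snap.py wrist w11;python3 snap.py scene c11; python3 - <<'E'
from h import *
f=np.load("w11.npz");P=f["P"];z=P[...,2];n=np.hypot(P[...,0]-.456,P[...,1]-.011)<.06
for k,m in(("head",n&(z>.125)&(z<.16)),("rolls",n&(z>.085)&(z<.12)),("rim",n&(z>.052)&(z<.066))):
    Q=P[m];print(k,len(Q),Q.mean(0).round(4),cv2.minAreaRect((Q[:,:2]*1000).astype(np.float32)),np.percentile(Q[:,2],98))
a=cv2.imread("pics/scene0.png");b=np.load("c11.npz")["im"]
P=np.load("c11.npz")["P"];hsv=cv2.cvtColor(b,cv2.COLOR_BGR2HSV);z=P[...,2]
t=(np.hypot(P[...,0]-.561,P[...,1]-.2525)<.06)&(z>.06)&(hsv[...,1]>110)&(hsv[...,0]<16);print("toast",t.sum(),P[t].mean(0),P[t].max(0))
d=cv2.absdiff(a,b).max(2)
for k,(x0,y0,x1,y1) in dict(mug=(293,172,322,216),apple=(314,206,339,236),match=(152,208,173,222),timer=(216,184,234,198)).items(): print(k,d[y0:y1,x0:x1].mean().round(1),np.median(d[y0:y1,x0:x1]))
E
```

```text
{'clock': np.float64(24.025), 'eef_pos': array([ 0.4505, -0.0173,  0.4026]), 'orientation': array([ 7.644e-01,  6.447e-01, -4.000e-04, -1.000e-03]), 'width': np.float64(0.0853), 'wrist_force': array([-0.3981,  0.0797, -0.5499])}
{'clock': np.float64(24.075), 'eef_pos': array([ 0.4506, -0.0172,  0.4024]), 'orientation': array([ 7.643e-01,  6.449e-01, -6.000e-04, -1.200e-03]), 'width': np.float64(0.0855), 'wrist_force': array([-0.0611, -0.0044,  0.1537])}
head 759 [0.4562 0.0129 0.1415] ((456.007080078125, 11.662945747375488), (24.324697494506836, 25.857677459716797), 81.32765197753906) 0.14447751735620354
rolls 662 [0.4563 0.0137 0.1066] ((455.9944152832031, 11.747835159301758), (26.225086212158203, 51.838134765625), 79.67669677734375) 0.1184861175717586
rim 816 [0.458  0.0177 0.059 ] ((456.55633544921875, 11.217981338500977), (43.25566482543945, 88.13582611083984), 80.2822494506836) 0.060933494817977926
toast 226 [0.554829   0.23976853 0.09636382] [0.56675563 0.2884637  0.11951778]
mug 3.5 3.0
apple 3.5 3.0
match 3.2 3.0
timer 46.2 48.5
```

```bash
python3 - <<'E'
from h import *
for n in("wrist0","w3","w10","w11"):
    f=np.load(n+".npz");P=f["P"];h=cv2.cvtColor(f["im"],cv2.COLOR_BGR2HSV)
    m=(h[...,1]>150)&((h[...,0]<6)|(h[...,0]>172))&(P[...,2]>.02)&(P[...,2]<.06)&(P[...,1]>-.02)&(P[...,0]<.6);Q=P[m]
    print(n,len(Q),cv2.minEnclosingCircle((Q[:,:2]*1000).astype(np.float32)),Q.mean(0))
E
```

```text
wrist0 503 ((585.615234375, -5.8857526779174805), 19.469743728637695) [ 0.58784727 -0.00696859  0.03707257]
w3 581 ((585.4727783203125, -5.879871368408203), 19.806194305419922) [ 0.58697949 -0.00761063  0.03678828]
w10 927 ((585.02978515625, -6.066868782043457), 19.62860679626465) [ 0.58663231 -0.00743724  0.036501  ]
w11 591 ((585.4378662109375, -6.080894470214844), 19.429397583007812) [ 0.58702929 -0.00765691  0.03674364]
```

The timer has not moved; the image difference there came from the arm blocking the view. Everything is in place, so I hand in.

```bash
python3 -c "
from bench import sign_off
print(sign_off())"
```

```text
the job is handed in; nothing more can be done
None
```

The toast stands upright in the rack's middle slot, the tongs are back upright in their holder, and the mug, apple, timer and matchbox have not moved; I handed the job in at about 24 s of the 64 s, but no verdict was returned.

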